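# Find the steel-cored ballast foot by its weight and hold it up over the base disc

## Task

Pull the upper drawer of the small steel cabinet out against its closing spring, all the way until it catches at its stop and stays open by itself. Then lift the two look-alike blue feet one after the other to feel which is the heavier, and have the lighter one standing back in a pocket of the open drawer. Finish while holding the heavier foot in the gripper, still and upright, about a hand's width above the middle of the round grey base disc so that I can take it from you (do not put it down or let go), and leave the tape roll and the red and green clips alone.

Things in the scene. Friction and masses are not known exactly. Their poses are not given: they have to be found in the camera images.
- cabinet: Fixed grey steel bench cabinet with two blue drawer fronts, 320 wide, 280 deep, 160 mm high, a dark mat on its top. Origin: on the table under the middle of its front; x points into the cabinet (away from the robot), y to its left side as seen from the robot, z up. The upper drawer slides out along -x. Only the upper drawer works.
- drawer (a joint): How far the upper drawer is out, m: 0 shut, end stop 0.155. A spring draws it shut (1.5 N shut, 4.5 N out); from about 0.12 on a spring catch resists (about 6 N more); once past it, beyond 0.141, the drawer stays open by itself at about 0.146. Let go earlier, it runs shut; when caught, only a hard push (over 25 N) shuts it. Pulling takes up to about 15 N.
- drawer_handle (a point): Middle of the upper drawer's handle: a horizontal round steel bar 10 mm thick and 130 mm long, along the cabinet's y, with 38 mm of free depth between bar and drawer front. Bar axis 132 mm above the table, 28 mm below the cabinet's top; moves with the drawer (55 mm before the cabinet's front when shut).
- pocket_left (a point): Left pocket in the drawer, at its +y side: round, 54 mm wide, 8 mm deep. Point: centre of its floor, 88 mm above the table, where a foot's underside rests; moves with the drawer. Pockets are 124 mm apart and 81 mm behind the cabinet's front line when the drawer is shut. Above the pocket floor the drawer's walls rise 38 mm and its front panel 62 mm; 78 mm are free from pocket centre to side wall.
- pocket_right (a point): Right pocket in the drawer, at its -y side: round, 54 mm wide, 8 mm deep. Point: centre of its floor, 88 mm above the table, where a foot's underside rests; moves with the drawer. Pockets are 124 mm apart and 81 mm behind the cabinet's front line when the drawer is shut. Above the pocket floor the drawer's walls rise 38 mm and its front panel 62 mm; 78 mm are free from pocket centre to side wall.
- foot_a: One of two look-alike ballast feet, standing in the upper drawer's pockets (unseen until it is open): an upright blue cylinder, 44 mm in diameter, 50 mm high, with a small metal disc in its top. One has a steel core (about 330 to 530 g), the other is plain (120 to 180 g); which is which cannot be seen and changes. Origin: centre of the underside; z up its axis.
- foot_b: One of two look-alike ballast feet, standing in the upper drawer's pockets (unseen until it is open): an upright blue cylinder, 44 mm in diameter, 50 mm high, with a small metal disc in its top. One has a steel core (about 330 to 530 g), the other is plain (120 to 180 g); which is which cannot be seen and changes. Origin: centre of the underside; z up its axis.
- base_disc: Fixed round grey felt-board disc lying flat on the table, 200 mm in diameter, 12 mm thick, with a dark round seat in its middle and three dark notches at the rim. Origin: centre of the underside.
- disc_middle (a point): Centre of the base disc's upper face, 12 mm above the table.
- tape_roll: Bystander: roll of brown tape lying flat on the table, 96 mm across, 48 mm high. Origin: centre of the underside.
- green_clip: Bystander: flat green U-shaped connector, 75 x 44 x 16 mm, lying on the table. Origin: underside, near its middle.
- red_clip: Bystander: flat red U-shaped connector, 75 x 44 x 16 mm, lying on top of the cabinet. Origin: underside, near its middle.
Things that resemble listed ones, but are neither listed nor needed, are in the scene too. Several things have the shape of the base_disc; the one meant has the colours described above.

How it is judged (in metres and radians):
On the way, in this order (a step that is already met when the one before it is completed fails the run):
1. the drawer is pulled out past its catch (value of joint drawer above 0.141 m), for 0.2 s.
2. the lighter foot is lifted clear of the drawer by the gripper (the heavier one is lifted at the end at the latest), the drawer being open (value of joint drawer above 0.141 m and ((height (world z) of foot_a above 0.11 m and contact force between foot_a and the fingers above 0.5 N and contact force between foot_a and cabinet below 0.05 N and contact force between foot_b and cabinet above 2.5 N and contact force between foot_b and the fingers below 0.05 N) or (height (world z) of foot_b above 0.11 m and contact force between foot_b and the fingers above 0.5 N and contact force between foot_b and cabinet below 0.05 N and contact force between foot_a and cabinet above 2.5 N and contact force between foot_a and the fingers below 0.05 N))), for 0.2 s.
At the end, for the whole second after the job is handed in: Drawer open behind its catch (over 0.141 m); lighter foot let go, upright in a pocket; heavier foot held by the gripper, at rest, upright within 0.2 rad, touching nothing else, underside 40 to 180 mm above the base disc and within 40 mm of its middle (value of joint drawer above 0.141 m and (((horizontal distance between foot_a and pocket_left below 0.012 m or horizontal distance between foot_a and pocket_right below 0.012 m) and z of foot_a in the frame of pocket_left between -0.004 and 0.004 m and angle between foot_a's own z axis and vertical below 0.1 rad and linear speed of each of foot_a, foot_b below 0.02 m/s and contact force between foot_a and cabinet between 0.5 and 2.5 N and contact force between foot_a and the arm below 0.05 N and contact force between foot_a and the fingers below 0.05 N and horizontal distance between foot_b and disc_middle below 0.04 m and z of foot_b in the frame of disc_middle between 0.04 and 0.18 m and angle between foot_b's own z axis and vertical below 0.2 rad and contact force between foot_b and the fingers above 2 N and contact force between foot_b and cabinet below 0.05 N and contact force between foot_b and base_disc below 0.05 N and contact force between foot_b and foot_a below 0.05 N) or ((horizontal distance between foot_b and pocket_left below 0.012 m or horizontal distance between foot_b and pocket_right below 0.012 m) and z of foot_b in the frame of pocket_left between -0.004 and 0.004 m and angle between foot_b's own z axis and vertical below 0.1 rad and linear speed of each of foot_b, foot_a below 0.02 m/s and contact force between foot_b and cabinet between 0.5 and 2.5 N and contact force between foot_b and the arm below 0.05 N and contact force between foot_b and the fingers below 0.05 N and horizontal distance between foot_a and disc_middle below 0.04 m and z of foot_a in the frame of disc_middle between 0.04 and 0.18 m and angle between foot_a's own z axis and vertical below 0.2 rad and contact force between foot_a and the fingers above 2 N and contact force between foot_a and cabinet below 0.05 N and contact force between foot_a and base_disc below 0.05 N and contact force between foot_a and foot_b below 0.05 N))); the arm keeps its last pose, push and grip.
It fails at once if the tape roll is disturbed (moved more than 30 mm) (distance of tape_roll from where it was at the start of the episode above 0.03 m).
It fails at once if the green clip is disturbed (moved more than 30 mm) (distance of green_clip from where it was at the start of the episode above 0.03 m).
It fails at once if the red clip is disturbed (moved more than 30 mm) (distance of red_clip from where it was at the start of the episode above 0.03 m).
It also fails if it takes over 72 s, if anything falls off the work surface, if the arm or the gripper's body presses on something with over 40 N, if the wrist force passes 120 N, or if a joint passes its speed limit or range.

## Robot

A 6-joint arm with a two-finger parallel gripper is mounted at the origin on the work surface. World frame = base frame: x ahead of the robot, y to its left, z up, the work surface at z = 0. Lengths are in m, angles in degrees, forces in N, time in s.
With the tool pointing down it reaches from about 0.375 to 0.9 m from the base axis. Payload 3.1 kg.
Tool frame: the origin (TCP) lies midway between the tips of the shut fingers; the grasp point (between the pads) lies 19 mm behind it; z points along the fingers, y is the direction in which the jaws open and shut (so a half turn about z gives the same grasp; the last joint's range is limited). The gripper opens to 87 mm and grips with 3 to 60 N. Pads are 19 mm wide; open, the fingers measure 117 mm over their backs; the gripper's body (75 mm by 190 mm) begins 51 mm behind the grasp point.
Start: joints at [-84.941, 30.224, 82.088, -0, 67.689, -10.227], TCP at [0.165, -0.603, 0.223] pointing down, gripper open.
Joint ranges: [-176.69, 176.69], [-43.24, 126.21], [12.49, 139.97], [-82, 262], [0, 151.66], [-163.58, 163.58]. Speed limits (degrees/s): [159.86, 159.86, 180, 180, 180, 180].

## Interface

Orientations are given as a 3x3 rotation matrix whose columns are the frame's x, y, z axes.
In Python, from rig import status, vision, bot, models gives the robot as it stands.
- The arm moves only by the tool send_rows, never from a script. Its argument "moves" is a list of rows, each a list of 7 numbers: the shift along the tool's x, y, z in units of 25 mm (1.0 is 25 mm), then the turn, a rotation vector about the tool's x, y, z in units of 10 degrees (1.0 is 10 degrees), then the closure, from -1 (fully open) to 1 (shut), so that 0 is half open. In form: [[dx, dy, dz, rx, ry, rz, hand], ...]. A call has 1 to 12 rows; each row shifts and turns the commanded pose from where the row before left it, along the tool's axes as they then stand; what a row does not reach is not made up. A row lasts 1/8 s, in which the tool goes at most 62.5 mm and 10.7 degrees, less where a joint would pass 70% of its speed; a pose out of reach is approached as far as the arm can. A call is refused whole if a number of a shift passes 1 or a number of a turn 1, either way. A call with a gripper value outside its range is refused whole. The fingers move at their own pace and stop on an object; the grip force is fixed at half the most. Time passes only in rows, so rows that do not move let the fingers close. It gives the time, the measured TCP pose, the force and the opening at its end, in the units of the state.
- status.read_state(): the state, without advancing time (a new reading comes with each control period).
- vision.capture(name): name is "scene" or "top" or "wrist"; returns a dict with "img" (480x640x3 uint8, red, green, blue), "depth" (480x640 float32, m along the optical axis (not along the pixel's ray), 0 where there is no reading), "fx", "fy", "cx", "cy" (pixels), "pose" (4x4, takes a point from camera to world coordinates); the wrist camera has in their place "hand_eye" (4x4, takes a point from camera to tool coordinates, whose origin is the TCP and whose axes are the flange's). Camera axes: x right, y up, looking along -z (the intrinsics and any distortion apply to the point x, -y, -z); pixel columns grow to the right and rows downward; lengths in m; the calibration is good to about 2 mm. A picture is of the moment at which its call begins: read the wrist's pose just before it.
- bot.hand_in(): hands the job in, once; it reports no verdict.
Trained networks look in the newest picture that a camera, given by its name, has taken for a name from the list of things; names that differ only in an ending like _2 or _b are one class to them, and where a whole thing is asked for, a point or a joint stands for the part that bears it (a point fixed in the world has none). Each returns a list of dicts, best first, with "confidence" (0 to 1); they miss things now and then, are a little off and sometimes report something else, mostly with a low value. They report only what shows in the picture. A call takes as long as a camera call. They do not tell look-alikes from the thing itself.
- models.masks_of(camera, name): "mask" (480x640 bool, what is visible of it) and "extent" ([left, top, right, bottom] in pixels, round what is visible of it).
- models.landmark_of(camera, name): "point" ([column, row] in pixels: a listed point, or the origin of a listed thing).
The state is a dict: "time_s": time; "joint_positions": joint angles; "qvel": joint speeds; "tau": joint torques, N m; "position": TCP position; "tcp_rot": TCP orientation; "force": force on the tool from outside, world axes, zero at the start; "moment": the same for the moment, N m; "opening": opening from 0.0 (shut) to 1.0 (fully open).
Only numpy, scipy, OpenCV 4.12 (cv2) and the standard library are available. Lean on these libraries where they do the work, as an engineer would, in place of code of your own. Each camera call takes 0.05 s, during which the arm holds its last target.

## Working session

There is one attempt and no reset: what is moved stays moved. The work goes in short steps, Python scripts to look and compute and a tool call to move; the robot and the scene stay as the last step left them, time stands still between calls to the robot, and variables do not carry over. Pictures are saved under pics/ and viewed, and the job is handed in when it is done.

Besides the shell and the picture viewer there is one more tool, called after "Emit:" by a JSON object that holds its "method" and its "body", one argument or row to a line. send_rows: Moves the arm, as the interface text tells. Its arguments: {"type":"object","properties":{"moves":{"type":"array"}},"required":["moves"]}

```bash
ls; mkdir -p pics; cat > h.py <<'E'
import numpy as np, cv2
from rig import status, vision, bot, models
np.set_printoptions(precision=4,suppress=True)
def cap(n,save=None):
    s=status.read_state(); c=vision.capture(n)
    if n=='wrist':
        T=np.eye(4);T[:3,:3]=s['tcp_rot'];T[:3,3]=s['position'];c['pose']=T@np.array(c['hand_eye'])
    if save: cv2.imwrite(f'pics/{save}.png',c['img'][:,:,::-1])
    return c
def ray(c,u,v):
    d=np.array([(u-c['cx'])/c['fx'],-(v-c['cy'])/c['fy'],-1.0]);P=np.array(c['pose'])
    return P[:3,3],P[:3,:3]@d
def px(c,u,v):
    o,d=ray(c,u,v);z=float(c['depth'][int(round(v)),int(round(u))]);return o+z*d
def atz(c,u,v,z):
    o,d=ray(c,u,v);return o+d*(z-o[2])/d[2]
def cloud(c):
    v,u=np.mgrid[0:480,0:640];P=np.array(c['pose']);z=c['depth']
    d=np.stack([(u-c['cx'])/c['fx']*z,-(v-c['cy'])/c['fy']*z,-z],-1)
    return d@P[:3,:3].T+P[:3,3]
def proj(c,p):
    P=np.linalg.inv(np.array(c['pose']));q=P[:3,:3]@np.array(p)+P[:3,3]
    return c['cx']+c['fx']*q[0]/-q[2], c['cy']-c['fy']*q[1]/-q[2]
def st():
    s=status.read_state()
    for k in ('time_s','position','tcp_rot','force','opening'): print(k,np.array(s[k]).round(4).tolist())
    return s
E
python3 - <<'E'
from h import *
st()
for n in ('scene','top'):
    c=cap(n,n+'0'); print(n,[k for k in c], c['fx'],np.array(c['pose'])[:3,3])
    for t in ('cabinet','drawer_handle','base_disc','tape_roll','green_clip','red_clip'):
        print(t,[(round(m['confidence'],2),np.array(m['extent']).tolist()) for m in models.masks_of(n,t)])
        print('  lm',[(round(m['confidence'],2),np.array(m['point']).round(1).tolist(),px(c,*m['point']).round(3).tolist()) for m in models.landmark_of(n,t)])
E
```

```text
pics
time_s 0.0
position [0.1648, -0.6021, 0.2216]
tcp_rot [[0.9646, 0.2637, -0.0002], [0.2637, -0.9646, 0.0022], [0.0004, -0.0021, -1.0]]
force [0.1654, -0.1422, -0.0255]
opening 0.9994
scene ['img', 'depth', 'fx', 'fy', 'cx', 'cy', 'pose'] 539.6479580387028 [ 1.3422 -0.3489  1.0593]
cabinet [(0.73, [416.9, 236.7, 640.0, 423.6])]
  lm []
drawer_handle [(0.61, [453.3, 239.5, 510.7, 266.8])]
  lm [(0.59, [475.5, 246.1], [0.602, 0.169, 0.135])]
base_disc [(0.86, [88.6, 284.8, 177.0, 364.1]), (0.69, [192.5, 183.7, 269.0, 243.5]), (0.67, [201.4, 250.8, 284.0, 314.5])]
  lm [(0.97, [134.9, 324.1], [0.589, -0.623, 0.009]), (0.78, [230.5, 209.6], [0.257, -0.379, 0.012]), (0.69, [246.9, 281.9], [0.515, -0.359, 0.011])]
tape_roll [(0.73, [293.6, 333.5, 339.5, 381.9])]
  lm [(0.61, [315.8, 360.7], [0.751, -0.232, -0.001])]
green_clip [(0.89, [318.8, 216.1, 339.1, 241.7]), (0.41, [422.6, 238.7, 541.0, 287.0])]
  lm [(0.9, [330.1, 229.5], [0.38, -0.124, 0.013])]
red_clip [(0.57, [486.3, 271.8, 520.1, 307.0])]
  lm [(0.73, [501.1, 293.2], [0.766, 0.149, 0.176])]
top ['img', 'depth', 'fx', 'fy', '
[... 266 characters left out ...]
.4, 345.5, 163.4])]
  lm [(0.93, [140.2, 198.2], [0.592, 0.171, 0.131]), (0.22, [274.0, 299.6], [0.373, -0.121, 0.0])]
base_disc [(0.98, [446.3, 182.9, 528.9, 262.1]), (0.91, [337.9, 312.2, 422.0, 394.8]), (0.58, [336.8, 203.5, 415.6, 289.6])]
  lm [(0.79, [381.1, 356.7], [0.243, -0.379, 0.015]), (0.75, [374.6, 248.4], [0.5, -0.361, 0.011]), (0.59, [484.4, 226.4], [0.559, -0.628, 0.012])]
tape_roll [(0.94, [303.9, 123.7, 345.9, 165.3])]
  lm [(0.98, [323.4, 146.0], [0.753, -0.234, -0.005])]
green_clip [(0.67, [258.9, 285.1, 291.1, 316.2])]
  lm [(0.57, [273.8, 303.5], [0.363, -0.121, 0.004])]
red_clip [(0.86, [131.8, 105.1, 157.5, 139.3])]
  lm [(0.87, [144.2, 128.1], [0.736, 0.156, 0.176])]
```

View pics/scene0.png

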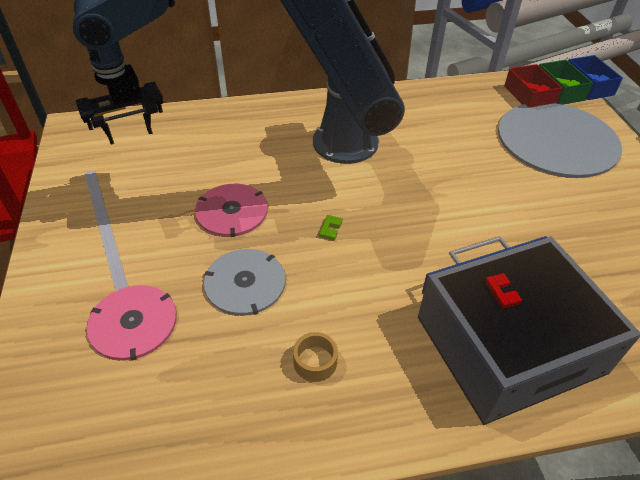

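View pics/top0.png

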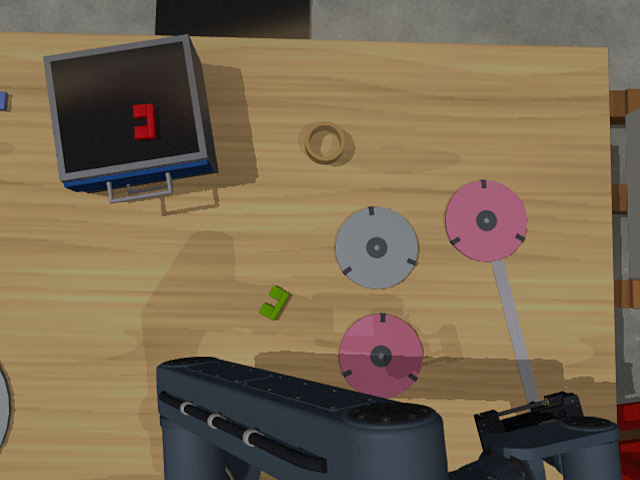

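Candidates for the base disc: the pink discs at top (381,356) and (486,221), the large plain grey plate at scene (560,140), and the grey disc with seat and notches at top (377,248) / scene (245,281). The last one fits the description. The handle at top (140,190) is the only bar visible at the cabinet top. Next I fit both and check crops.

```bash
python3 - <<'E'
from h import *
for n in ('top','scene'):
    c=cap(n); P=cloud(c)
    img=c['img'].astype(int)
    # cabinet top
    m=(P[...,2]>0.15)&(P[...,2]<0.19)&(P[...,0]>0.5)&(P[...,1]>-0.05)&(P[...,1]<0.5)&(c['depth']>0)
    k=cv2.connectedComponentsWithStats(m.astype(np.uint8))
    i=1+np.argmax(k[2][1:,4]); q=P[k[1]==i]
    r=cv2.minAreaRect(q[:,:2].astype(np.float32)); print(n,'cab',r,np.median(q[:,2])); print(cv2.boxPoints(r))
    # disc
    mm=[x for x in models.masks_of(n,'base_disc')]
    for x in mm:
        q=P[x['mask']&(c['depth']>0)]; col=np.median(c['img'][x['mask']],0)
        e=cv2.minEnclosingCircle(q[:,:2].astype(np.float32)); print('disc',col,q.mean(0),e,np.median(q[:,2]))
    # handle
    for x in models.masks_of(n,'drawer_handle')[:1]:
        q=P[x['mask']]; print('h',q.min(0),q.max(0))
    u,v=(140,185) if n=='top' else (470,260)
    cr=c['img'][max(0,v-80):v+80,max(0,u-110):u+110]; a=c['img'][188:308,290:460] if n=='top' else c['img'][230:330,170:320]
    cv2.imwrite(f'pics/crop_{n}.png',np.hstack([cv2.resize(cr,(400,300)),cv2.resize(a,(400,300))])[:,:,::-1])
E
```

```text
top cab ((0.7835713624954224, 0.20441018044948578), (0.29522377252578735, 0.3215804696083069), 10.768096923828125) 0.1607078705504189
[[0.6085 0.3348]
 [0.6686 0.0189]
 [0.9586 0.074 ]
 [0.8985 0.3899]]
disc [129.  72.  89.] [ 0.2472 -0.3783  0.0116] ((0.24577882885932922, -0.3788788318634033), 0.10146567225456238) 0.011652636544739359
disc [125. 129. 132.] [ 0.5038 -0.3648  0.0117] ((0.5049042105674744, -0.3653154671192169), 0.10242985188961029) 0.011810177070228356
disc [164.  95. 119.] [ 0.5755 -0.6304  0.0117] ((0.5770809054374695, -0.6313450932502747), 0.10140010714530945) 0.011717569461789812
h [ 0.4132 -0.1819 -0.0046] [0.6914 0.3826 1.3237]
scene cab ((0.7850476503372192, 0.20582173764705658), (0.29223868250846863, 0.3251902163028717), 10.500603675842285) 0.16044579771183565
[[0.6117 0.3391]
 [0.671  0.0193]
 [0.9584 0.0726]
 [0.8991 0.3923]]
disc [141. 145. 149.] [ 0.5119 -0.3652  0.0114] ((0.5050267577171326, -0.3690386116504669), 0.10529986023902893) 0.011635124338977842
disc [213. 104. 136.] [ 0.582  -0.6304  0.0113] ((0.570252001285553, -0.6290233135223389), 0.10885778069496155) 0.011607595812472171
disc [145.  72.  89.] [ 0.255  -0.3769  0.0112] ((0.247717946767807, -0.3754235804080963), 0.10280423611402512) 0.011372600690324308
```

View pics/crop_top.png

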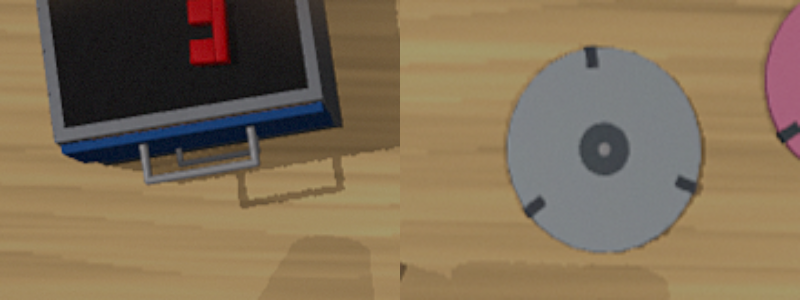

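View pics/crop_scene.png

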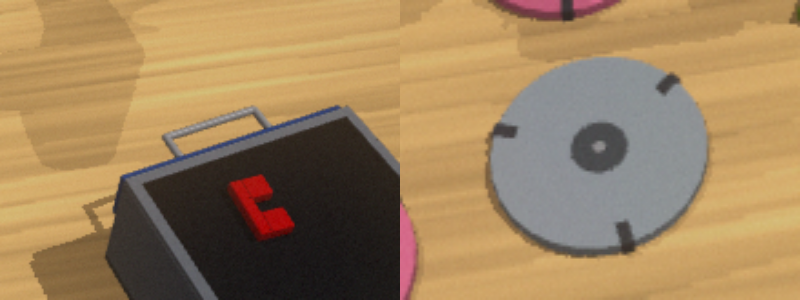

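The crops confirm it: the grey disc with the dark seat and three notches, centre about (0.505,-0.365), and the bar of the upper drawer, with the lower bar beneath it. The cabinet's yaw is about 10.7°. I turn the tool to the cabinet's axes and travel over.

Emit:
{"method": "send_rows", "body": {
  "moves": [
    [0, 0, -0.2, 0, 0, -0.95, 0.1],
    [0, 0, -0.2, 0, 0, -0.95, 0.1],
    [0, 0, -0.2, 0, 0, -0.95, 0.1],
    [0, 0, -0.2, 0, 0, -0.95, 0.1],
    [0, 0, -0.2, 0, 0, -0.95, 0.1],
    [0, 0, -0.2, 0, 0, -0.95, 0.1],
    [0, 0, 0, 0, 0, -0.95, 0.1],
    [0, 0, 0, 0, 0, -0.95, 0.1],
    [0, 0, 0, 0, 0, -0.95, 0.1]
  ]
}}

```text
time_s: 2.72
position: [0.1648, -0.6028, 0.2526]
tcp_rot: [[-0.193, 0.981, 0.0], [0.981, 0.193, 0.0], [0.0, 0.0, -1.0]]
force: [0.0, 0.5, 0.4]
opening: 0.452
```

Emit:
{"method": "send_rows", "body": {
  "moves": [
    [1, 0.83, 0, 0, 0, 0, 0.1],
    [1, 0.83, 0, 0, 0, 0, 0.1],
    [1, 0.83, 0, 0, 0, 0, 0.1],
    [1, 0.83, 0, 0, 0, 0, 0.1],
    [1, 0.83, 0, 0, 0, 0, 0.1],
    [1, 0.83, 0, 0, 0, 0, 0.1],
    [1, 0.83, 0, 0, 0, 0, 0.1],
    [1, 0.83, 0, 0, 0, 0, 0.1],
    [1, 0.83, 0, 0, 0, 0, 0.1],
    [1, 0.83, 0, 0, 0, 0, 0.1],
    [1, 0.83, 0, 0, 0, 0, 0.1],
    [1, 0.83, 0, 0, 0, 0, 0.1]
  ]
}}

```text
time_s: 4.22
position: [0.3538, -0.2608, 0.2528]
tcp_rot: [[-0.187, 0.982, 0.001], [0.982, 0.187, -0.001], [-0.001, 0.0, -1.0]]
force: [-0.1, 0.6, -0.3]
opening: 0.445
```

Emit:
{"method": "send_rows", "body": {
  "moves": [
    [1, 0.83, 0, 0, 0, 0, 0.1],
    [1, 0.83, 0, 0, 0, 0, 0.1],
    [1, 0.83, 0, 0, 0, 0, 0.1],
    [1, 0.83, 0, 0, 0, 0, 0.1],
    [1, 0.83, 0, 0, 0, 0, 0.1],
    [1, 0.83, 0, 0, 0, 0, 0.1],
    [1, 0.83, 0, 0, 0, 0, 0.1],
    [1, 0.83, 0, 0, 0, 0, 0.1],
    [1, 0.83, 0, 0, 0, 0, 0.1],
    [1, 0.83, 0, 0, 0, 0, 0.1],
    [1, 0.83, 0, 0, 0, 0, 0.1],
    [0, 0, 0, 0, 0, 0, 0.1]
  ]
}}

```text
time_s: 5.72
position: [0.5269, 0.0528, 0.2526]
tcp_rot: [[-0.19, 0.982, 0.001], [0.982, 0.19, 0.0], [-0.0, 0.001, -1.0]]
force: [-0.7, 0.3, 0.6]
opening: 0.449
```

```bash
python3 - <<'E'
from h import *
s=st()
c=cap('wrist','w1')
for x in models.masks_of('wrist','drawer_handle'): print(x['confidence'],x['extent'])
for x in models.landmark_of('wrist','drawer_handle'): print(x['confidence'],x['point'],px(c,*x['point']),atz(c,*x['point'],0.137))
E
```

```text
time_s 5.725
position [0.5269, 0.0528, 0.2526]
tcp_rot [[-0.1902, 0.9817, 0.001], [0.9817, 0.1902, 0.0001], [-0.0001, 0.001, -1.0]]
force [-0.7067, 0.2781, 0.6046]
opening 0.4486
0.87 [437.6, 0.0, 576.1, 310.9]
0.69 [456.5, 79.9] [0.5945 0.1696 0.1377] [0.5947 0.1697 0.137 ]
```

View pics/w1.png

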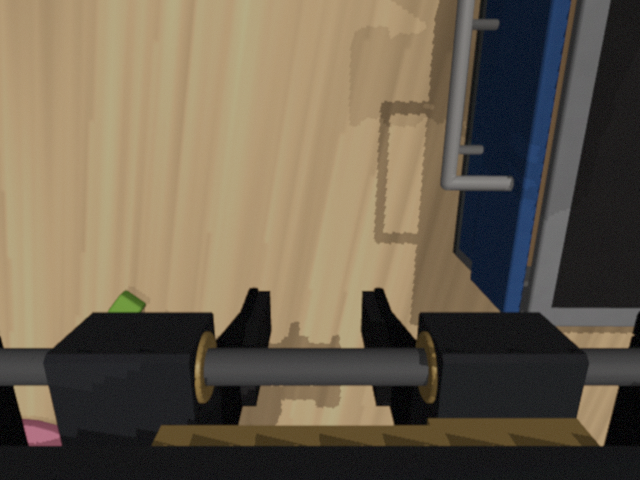

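The wrist view shows the bar running up the image at column ~460, ending at (447,183). I check its line with depth and work out the remaining shift.

```bash
python3 - <<'E'
from h import *
s=st();c=cap('wrist');P=cloud(c);R=np.array(s['tcp_rot'])
z=P[...,2];m=(z>0.128)&(z<0.142)&(np.mgrid[0:480,0:640][1]<478)&(np.mgrid[0:480,0:640][0]<180)
q=P[m][:,:2];print(len(q),q.mean(0),np.median(P[m][:,2]))
l=cv2.fitLine(q.astype(np.float32),cv2.DIST_HUBER,0,.01,.01).ravel();print(l,np.degrees(np.arctan2(l[1],l[0])))
h=np.array([.5945,.1697,.132])
d=l[:2]; h[:2]=l[2:]+d*((h[:2]-l[2:])@d); print('h',h)
t=h+[0,0,-.012]-np.array(s['position']); print('shift mm',R.T@t*1000,R.T@t/.025)
E
```

```text
time_s 5.875
position [0.5255, 0.0508, 0.2524]
tcp_rot [[-0.1872, 0.9823, -0.0008], [0.9823, 0.1872, -0.0004], [-0.0003, -0.0008, -1.0]]
force [-0.2448, -0.6376, -0.1098]
opening 0.4479
3070 [0.5981 0.1601] 0.13585086916645256
[ 0.1944 -0.9809  0.6014  0.1402] -78.78998
h [0.5955 0.1699 0.132 ]
shift mm [103.8836  91.202  132.3377] [4.1553 3.6481 5.2935]
```

Emit:
{"method": "send_rows", "body": {
  "moves": [
    [0.83, 0.71, 0, 0, 0, 0, 0.1],
    [0.83, 0.71, 0, 0, 0, 0, 0.1],
    [0.83, 0.71, 0, 0, 0, 0, 0.1],
    [0.83, 0.71, 0, 0, 0, 0, 0.1],
    [0.83, 0.71, 0, 0, 0, 0, 0.1],
    [0, 0, 0.7, 0, 0, 0, 0.1],
    [0, 0, 0.7, 0, 0, 0, 0.1],
    [0, 0, 0.7, 0, 0, 0, 0.1],
    [0, 0, 0, 0, 0, 0, 0.1]
  ]
}}

```text
time_s: 7.05
position: [0.5925, 0.1686, 0.1987]
tcp_rot: [[-0.186, 0.983, -0.004], [0.983, 0.186, -0.001], [0.0, -0.004, -1.0]]
force: [1.1, -0.6, 0.6]
opening: 0.452
```

```bash
python3 - <<'E'
from h import *
s=st();c=cap('wrist','w2');R=np.array(s['tcp_rot'])
print(R.T@(np.array([.5955,.1699,.120])-s['position'])*1000)
E
```

```text
time_s 7.05
position [0.5925, 0.1686, 0.1987]
tcp_rot [[-0.1857, 0.9826, -0.0039], [0.9826, 0.1857, -0.0006], [0.0002, -0.0039, -1.0]]
force [1.0885, -0.6011, 0.6013]
opening 0.452
[ 0.7128  3.483  78.6716]
```

View pics/w2.png

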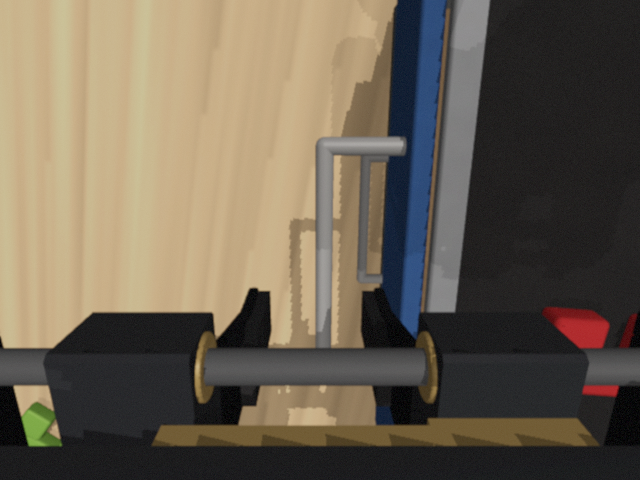

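The bar (column ~323) is centred between the fingertips (270 and 362), and the right finger clears the blue front at ~385. I go down.

Emit:
{"method": "send_rows", "body": {
  "moves": [
    [0, 0, 0.7, 0, 0, 0, 0.1],
    [0, 0, 0.7, 0, 0, 0, 0.1],
    [0, 0, 0.7, 0, 0, 0, 0.1],
    [0, 0, 0.5, 0, 0, 0, 0.1],
    [0, 0, 0.5, 0, 0, 0, 0.1],
    [0, 0, 0, 0, 0, 0, 0.1]
  ]
}}

```text
time_s: 7.85
position: [0.593, 0.1698, 0.1212]
tcp_rot: [[-0.187, 0.982, -0.002], [0.982, 0.187, -0.0], [0.0, -0.002, -1.0]]
force: [-0.3, -0.2, 0.4]
opening: 0.447
```

Emit:
{"method": "send_rows", "body": {
  "moves": [
    [0, 0, 0, 0, 0, 0, 1],
    [0, 0, 0, 0, 0, 0, 1],
    [0, 0, 0, 0, 0, 0, 1],
    [0, 0, 0, 0, 0, 0, 1],
    [0, 0, 0, 0, 0, 0, 1]
  ]
}}

```text
time_s: 8.48
position: [0.5949, 0.17, 0.1231]
tcp_rot: [[-0.187, 0.982, 0.003], [0.982, 0.187, 0.0], [-0.0, 0.003, -1.0]]
force: [1.6, 0.5, 0.3]
opening: 0.1
```

Gripped (opening ≈ 9–10 mm = bar). Now I pull.

Emit:
{"method": "send_rows", "body": {
  "moves": [
    [0, -0.5, 0, 0, 0, 0, 1],
    [0, -0.5, 0, 0, 0, 0, 1],
    [0, -0.5, 0, 0, 0, 0, 1],
    [0, -0.5, 0, 0, 0, 0, 1],
    [0, -0.5, 0, 0, 0, 0, 1],
    [0, -0.5, 0, 0, 0, 0, 1],
    [0, -0.5, 0, 0, 0, 0, 1],
    [0, -0.5, 0, 0, 0, 0, 1],
    [0, -0.5, 0, 0, 0, 0, 1],
    [0, -0.5, 0, 0, 0, 0, 1]
  ]
}}

```text
time_s: 9.72
position: [0.473, 0.1471, 0.1232]
tcp_rot: [[-0.186, 0.982, 0.007], [0.982, 0.186, 0.002], [0.0, 0.007, -1.0]]
force: [13.8, 6.9, -8.9]
opening: 0.101
```

Emit:
{"method": "send_rows", "body": {
  "moves": [
    [0, -0.4, 0, 0, 0, 0, 1],
    [0, -0.4, 0, 0, 0, 0, 1],
    [0, -0.4, 0, 0, 0, 0, 1],
    [0, 0, 0, 0, 0, 0, 1],
    [0, 0, 0, 0, 0, 0, 1]
  ]
}}

```text
time_s: 10.35
position: [0.4442, 0.1417, 0.1231]
tcp_rot: [[-0.186, 0.983, 0.007], [0.983, 0.186, 0.002], [0.001, 0.007, -1.0]]
force: [7.7, 5.3, -1.7]
opening: 0.101
```

Drawer is about 0.153 out. I release to the same partial opening and lift off.

Emit:
{"method": "send_rows", "body": {
  "moves": [
    [0, 0.2, 0, 0, 0, 0, 1],
    [0, 0, 0, 0, 0, 0, 0.1],
    [0, 0, 0, 0, 0, 0, 0.1],
    [0, 0, 0, 0, 0, 0, 0.1],
    [0, 0, -1, 0, 0, 0, 0.1],
    [0, 0, -1, 0, 0, 0, 0.1],
    [0, 0, -1, 0, 0, 0, 0.1],
    [0, 0, -1, 0, 0, 0, 0.1],
    [0, 0, -1, 0, 0, 0, 0.1],
    [0, 0, -1, 0, 0, 0, -1]
  ]
}}

```text
time_s: 11.6
position: [0.4434, 0.1411, 0.272]
tcp_rot: [[-0.187, 0.982, -0.007], [0.982, 0.187, -0.001], [-0.0, -0.007, -1.0]]
force: [0.9, 1.1, 0.4]
opening: 0.502
```

```bash
python3 - <<'E'
from h import *
s=st();c=cap('wrist','w3');t=cap('top','t3')
cv2.imwrite('pics/t3c.png',cv2.resize(t['img'][20:320,20:320],(600,600))[:,:,::-1])
for n,cc in (('top',t),('wrist',c)):
  for k in ('drawer_handle','foot_a','pocket_left','pocket_right'):
    for x in models.landmark_of(n,k): print(n,k,round(x['confidence'],2),np.array(x['point']).round(1),px(cc,*x['point']))
E
```

```text
time_s 11.6
position [0.4434, 0.1411, 0.272]
tcp_rot [[-0.1872, 0.9823, -0.0068], [0.9823, 0.1872, -0.0014], [-0.0001, -0.0069, -1.0]]
force [0.9123, 1.0978, 0.4188]
opening 0.5018
top drawer_handle 0.87 [146.8 264.5] [0.4469 0.1483 0.1398]
top foot_a 0.82 [172.2 202.3] [0.5829 0.0982 0.1432]
top foot_a 0.54 [122.1 205.7] [0.5401 0.1261 0.3867]
top pocket_left 0.87 [121.3 207.3] [0.5371 0.1268 0.3883]
top pocket_right 0.67 [175.7 197.2] [0.595  0.0923 0.138 ]
wrist drawer_handle 0.74 [326.6 225.3] [0.4506 0.1446 0.1365]
wrist foot_a 0.94 [476.6 279.1] [0.5781 0.1208 0.1259]
wrist pocket_left 0.4 [494.8 142.9] [0.5551 0.2254 0.1351]
```

View pics/w3.png

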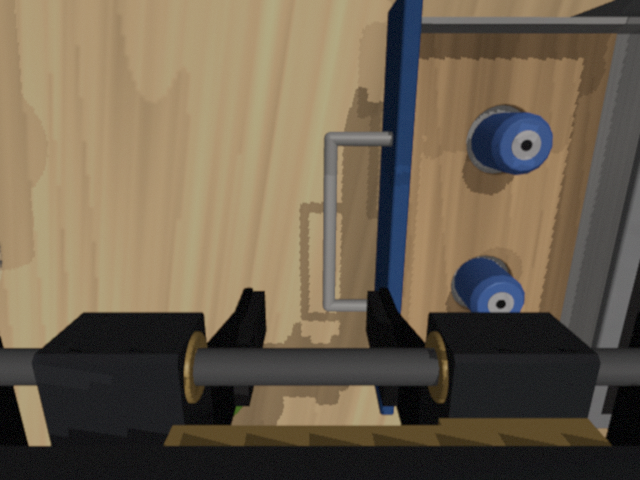

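View pics/t3c.png

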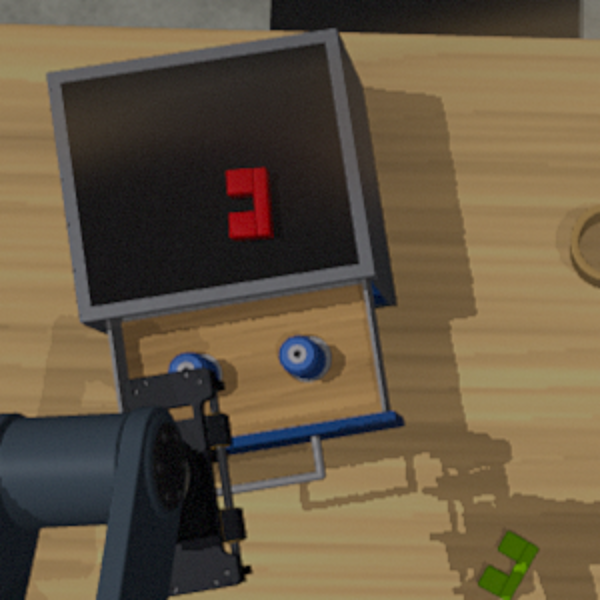

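Both feet stand in the pockets of the open drawer: in the wrist image their metal discs sit at (526,145) and (501,304). I turn the jaws along the cabinet's y, so the gripper body stays clear of the cabinet, and look at both.

Emit:
{"method": "send_rows", "body": {
  "moves": [
    [0, 0, 0, 0, 0, 1, -1],
    [0, 0, 0, 0, 0, 1, -1],
    [0, 0, 0, 0, 0, 1, -1],
    [0, 0, 0, 0, 0, 1, -1],
    [0, 0, 0, 0, 0, 1, -1],
    [0, 0, 0, 0, 0, 1, -1],
    [0, 0, 0, 0, 0, 1, -1],
    [0, 0, 0, 0, 0, 1, -1],
    [0, 0, 0, 0, 0, 1, -1],
    [0.8, 0, 0, 0, 0, 0, -1],
    [0.8, 0, 0, 0, 0, 0, -1],
    [0, 0, 0, 0, 0, 0, -1]
  ]
}}

```text
time_s: 13.6
position: [0.4866, 0.1492, 0.2721]
tcp_rot: [[0.982, 0.187, -0.0], [0.187, -0.982, -0.0], [-0.0, 0.0, -1.0]]
force: [0.6, -0.8, -0.1]
opening: 1.002
```

```bash
python3 - <<'E'
from h import *
s=st();c=cap('wrist','w4');P=cloud(c);R=np.array(s['tcp_rot'])
m=(P[...,2]>0.132)&(P[...,2]<0.144)&(c['img'][...,2].astype(int)>60)
for k in ('foot_a','pocket_left','pocket_right','drawer_handle'):
    for x in models.landmark_of('wrist',k): print(k,round(x['confidence'],2),np.array(x['point']).round(1),px(c,*x['point']),atz(c,*x['point'],.088))
for x in models.masks_of('wrist','foot_a'):
    q=P[x['mask']&m]; e=cv2.minEnclosingCircle(q[:,:2].astype(np.float32)); print(x['confidence'],x['extent'],len(q),q.mean(0),e)
    p=np.array([*e[0],.103]); print('shift',R.T@(p-s['position'])/.025)
E
```

```text
time_s 13.6
position [0.4866, 0.1492, 0.2721]
tcp_rot [[0.9823, 0.1872, -0.0003], [0.1872, -0.9823, -0.0001], [-0.0003, 0.0, -1.0]]
force [0.5622, -0.815, -0.0798]
opening 1.0022
foot_a 0.91 [392.5  89.7] [0.5915 0.117  0.1387] [0.5956 0.1087 0.088 ]
foot_a 0.75 [237.4  87.6] [0.5733 0.2193 0.1391] [0.5743 0.2288 0.088 ]
drawer_handle 0.98 [314.5 264.9] [0.457  0.1447 0.1348] [0.4397 0.1415 0.088 ]
0.57 [193.7, 48.5, 268.7, 117.2] 3180 [0.5753 0.2271 0.137 ] ((0.5752243399620056, 0.22796942293643951), 0.021945422515273094)
shift [ 4.0738 -2.4308  6.7611]
0.57 [365.8, 52.5, 437.5, 115.9] 3164 [0.5961 0.1095 0.1371] ((0.5962865948677063, 0.10878688097000122), 0.021848613396286964)
shift [4.0092 2.4099 6.7613]
0.46 [98.1, 0.0, 539.7, 273.8] 3318 [0.463  0.1453 0.1356] ((0.5053993463516235, 0.15971796214580536), 0.14702464640140533)
shift [ 0.8192 -0.2717  6.7621]
```

View pics/w4.png

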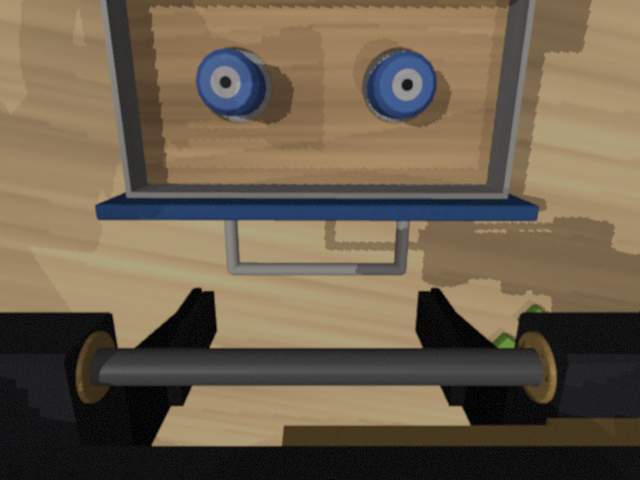

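Tops seen at (226,82) and (407,85); positions are left (0.575,0.228) and right (0.596,0.109), which match the geometry. First the left foot.

Emit:
{"method": "send_rows", "body": {
  "moves": [
    [0.82, -0.5, 0, 0, 0, 0, -1],
    [0.82, -0.5, 0, 0, 0, 0, -1],
    [0.82, -0.5, 0, 0, 0, 0, -1],
    [0.82, -0.5, 0, 0, 0, 0, -1],
    [0.8, -0.43, 0, 0, 0, 0, -1],
    [0, 0, 0.9, 0, 0, 0, -1],
    [0, 0, 0.9, 0, 0, 0, -1],
    [0, 0, 0.9, 0, 0, 0, -1],
    [0, 0, 0.8, 0, 0, 0, -1],
    [0, 0, 0, 0, 0, 0, -1]
  ]
}}

```text
time_s: 15.15
position: [0.5728, 0.2277, 0.1835]
tcp_rot: [[0.982, 0.187, -0.004], [0.187, -0.982, -0.001], [-0.005, 0.0, -1.0]]
force: [0.3, 0.3, 0.8]
opening: 0.999
```

```bash
python3 - <<'E'
from h import *
s=st();c=cap('wrist','w5');R=np.array(s['tcp_rot'])
print(R.T@(np.array([.5752,.2280,.103])-s['position'])/.025)
E
```

```text
time_s 15.15
position [0.5728, 0.2277, 0.1835]
tcp_rot [[0.9823, 0.1872, -0.0044], [0.1872, -0.9823, -0.0009], [-0.0045, 0.0001, -1.0]]
force [0.2881, 0.3485, 0.8031]
opening 0.9994
[0.1099 0.0038 3.218 ]
```

View pics/w5.png

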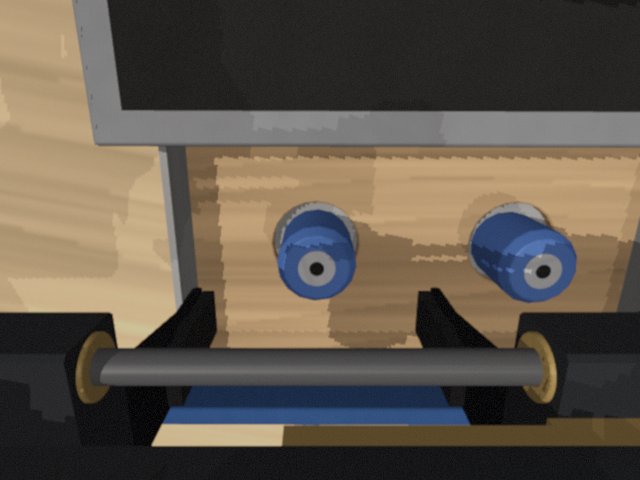

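The foot (column 317) is centred between the fingertips (216 and 417). I descend, grip and lift.

Emit:
{"method": "send_rows", "body": {
  "moves": [
    [0.06, 0, 0.7, 0, 0, 0, -1],
    [0, 0, 0.7, 0, 0, 0, -1],
    [0, 0, 0.7, 0, 0, 0, -1],
    [0, 0, 0.7, 0, 0, 0, -1],
    [0, 0, 0.42, 0, 0, 0, -1],
    [0, 0, 0, 0, 0, 0, -1]
  ]
}}

```text
time_s: 15.95
position: [0.5753, 0.2281, 0.1033]
tcp_rot: [[0.982, 0.187, -0.002], [0.187, -0.982, -0.0], [-0.002, 0.0, -1.0]]
force: [-0.4, -0.6, 0.4]
opening: 0.999
```

```bash
python3 - <<'E'
from h import *
s=st()
F=[]
for i in range(12):
    vision.capture('wrist');F.append(status.read_state()['force'])
print(np.mean(F,0),np.std(F,0))
E
```

```text
time_s 15.95
position [0.5753, 0.2281, 0.1033]
tcp_rot [[0.9823, 0.1872, -0.0023], [0.1872, -0.9823, -0.0004], [-0.0023, 0.0, -1.0]]
force [-0.4428, -0.5884, 0.4295]
opening 0.9991
[0.1334 0.0079 0.0147] [0.4908 0.4513 0.5709]
```

Emit:
{"method": "send_rows", "body": {
  "moves": [
    [0, 0, 0, 0, 0, 0, 1],
    [0, 0, 0, 0, 0, 0, 1],
    [0, 0, 0, 0, 0, 0, 1],
    [0, 0, 0, 0, 0, 0, 1],
    [0, 0, 0, 0, 0, 0, 1]
  ]
}}

```text
time_s: 17.18
position: [0.576, 0.2283, 0.1045]
tcp_rot: [[0.982, 0.187, -0.0], [0.187, -0.982, 0.0], [0.0, -0.0, -1.0]]
force: [-0.3, 0.6, -0.2]
opening: 0.519
```

Emit:
{"method": "send_rows", "body": {
  "moves": [
    [0, 0, -0.3, 0, 0, 0, 1],
    [0, 0, -0.6, 0, 0, 0, 1],
    [0, 0, -0.6, 0, 0, 0, 1],
    [0, 0, -0.5, 0, 0, 0, 1],
    [0, 0, 0, 0, 0, 0, 1],
    [0, 0, 0, 0, 0, 0, 1]
  ]
}}

```text
time_s: 17.92
position: [0.5756, 0.2282, 0.1545]
tcp_rot: [[0.982, 0.187, -0.001], [0.187, -0.982, -0.0], [-0.001, 0.0, -1.0]]
force: [0.3, 0.2, -5.2]
opening: 0.497
```

```bash
python3 - <<'E'
from h import *
s=st()
F=[]
for i in range(12):
    vision.capture('wrist');F.append(status.read_state()['force'])
print(np.mean(F,0),np.std(F,0))
c=cap('wrist','w6')
E
```

```text
time_s 17.925
position [0.5756, 0.2282, 0.1545]
tcp_rot [[0.9823, 0.1872, -0.0006], [0.1872, -0.9823, -0.0001], [-0.0006, 0.0, -1.0]]
force [0.3475, 0.159, -5.1932]
opening 0.4973
[ 0.1709 -0.1326 -4.8044] [0.5284 0.3204 0.4626]
```

View pics/w6.png

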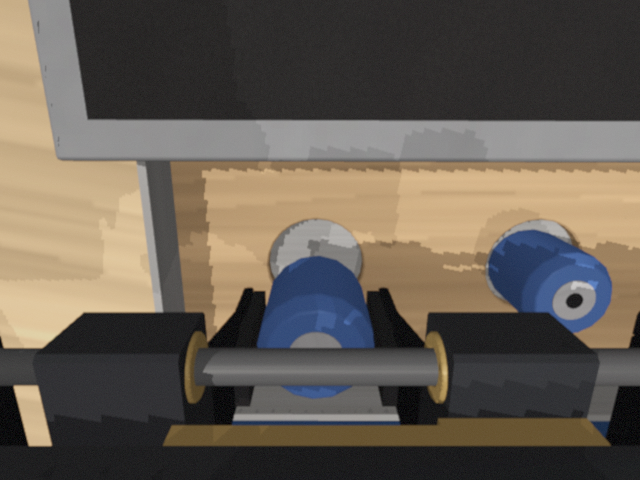

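The force is -4.8 N, so about 490 g: the left foot is the heavy one. I put it back, then lift the right (lighter) foot.

Emit:
{"method": "send_rows", "body": {
  "moves": [
    [0, 0, 0.6, 0, 0, 0, 1],
    [0, 0, 0.6, 0, 0, 0, 1],
    [0, 0, 0.5, 0, 0, 0, 1],
    [0, 0, 0.15, 0, 0, 0, 1],
    [0, 0, 0.15, 0, 0, 0, 1],
    [0, 0, 0, 0, 0, 0, 1],
    [0, 0, 0, 0, 0, 0, -1],
    [0, 0, 0, 0, 0, 0, -1],
    [0, 0, 0, 0, 0, 0, -1],
    [0, 0, 0, 0, 0, 0, -1],
    [0, 0, 0, 0, 0, 0, -1]
  ]
}}

```text
time_s: 19.95
position: [0.5761, 0.2283, 0.1047]
tcp_rot: [[0.982, 0.187, 0.0], [0.187, -0.982, 0.0], [0.0, -0.0, -1.0]]
force: [-0.3, 0.1, 0.4]
opening: 0.957
```

Emit:
{"method": "send_rows", "body": {
  "moves": [
    [0, 0, -0.7, 0, 0, 0, -1],
    [0, 0, -0.8, 0, 0, 0, -1],
    [0, 0, -0.8, 0, 0, 0, -1],
    [0, 0, -0.9, 0, 0, 0, -1],
    [0, 0.9, 0, 0, 0, 0, -1],
    [0, 0.9, 0, 0, 0, 0, -1],
    [0, 1, 0, 0, 0, 0, -1],
    [0, 1, 0, 0, 0, 0, -1],
    [0, 1, 0, 0, 0, 0, -1],
    [0, 0, 0, 0, 0, 0, -1]
  ]
}}

```text
time_s: 21.2
position: [0.5983, 0.1072, 0.1834]
tcp_rot: [[0.983, 0.183, -0.002], [0.183, -0.983, -0.0], [-0.002, -0.0, -1.0]]
force: [-0.5, 0.4, -0.3]
opening: 0.994
```

```bash
python3 - <<'E'
from h import *
s=st();c=cap('wrist','w7');R=np.array(s['tcp_rot']);P=cloud(c)
m=(P[...,2]>0.132)&(P[...,2]<0.144)
for x in models.masks_of('wrist','foot_a'):
    q=P[x['mask']&m]; e=cv2.minEnclosingCircle(q[:,:2].astype(np.float32)); print(x['confidence'],x['extent'],len(q),q.mean(0),e)
    p=np.array([*e[0],.103]); print('shift',R.T@(p-s['position'])/.025)
print(R.T@(np.array([.5963,.1088,.103])-s['position'])/.025)
E
```

```text
time_s 21.2
position [0.5983, 0.1072, 0.1834]
tcp_rot [[0.9831, 0.1828, -0.0022], [0.1828, -0.9831, -0.0004], [-0.0022, -0.0001, -1.0]]
force [-0.4921, 0.3867, -0.2988]
opening 0.9937
0.84 [54.0, 215.6, 161.7, 306.4] 4423 [0.5783 0.2263 0.137 ] ((0.5758975744247437, 0.2279765009880066), 0.02189929410815239)
shift [ 0.0081 -4.9137  3.2159]
0.7 [273.0, 218.7, 356.9, 306.1] 4367 [0.5989 0.1089 0.137 ] ((0.5970556735992432, 0.10840726643800735), 0.021820997819304466)
shift [-0.0343 -0.0568  3.2158]
[-0.0611 -0.0777  3.2158]
```

View pics/w7.png

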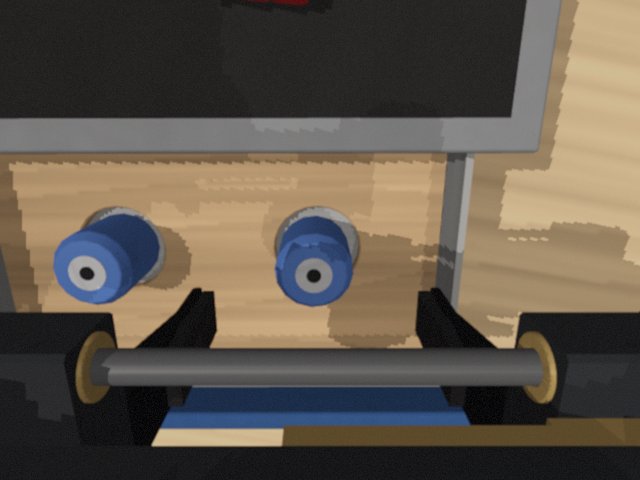

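The heavy foot is upright in the left pocket, top at (87,273). The right foot, at (314,275), is centred, so I take it.

Emit:
{"method": "send_rows", "body": {
  "moves": [
    [-0.03, -0.06, 0.7, 0, 0, 0, -1],
    [0, 0, 0.7, 0, 0, 0, -1],
    [0, 0, 0.7, 0, 0, 0, -1],
    [0, 0, 0.7, 0, 0, 0, -1],
    [0, 0, 0.4, 0, 0, 0, -1],
    [0, 0, 0, 0, 0, 0, -1]
  ]
}}

```text
time_s: 22.05
position: [0.5969, 0.1117, 0.1035]
tcp_rot: [[0.982, 0.187, -0.002], [0.187, -0.982, -0.0], [-0.002, -0.0, -1.0]]
force: [0.7, 0.7, -0.1]
opening: 0.999
```

Emit:
{"method": "send_rows", "body": {
  "moves": [
    [0, 0, 0, 0, 0, 0, 1],
    [0, 0, 0, 0, 0, 0, 1],
    [0, 0, 0, 0, 0, 0, 1],
    [0, 0, 0, 0, 0, 0, 1],
    [0, 0, 0, 0, 0, 0, 1],
    [0, 0, -0.3, 0, 0, 0, 1],
    [0, 0, -0.6, 0, 0, 0, 1],
    [0, 0, -0.6, 0, 0, 0, 1],
    [0, 0, -0.5, 0, 0, 0, 1],
    [0, 0, 0, 0, 0, 0, 1],
    [0, 0, 0, 0, 0, 0, 1],
    [0, 0, 0, 0, 0, 0, 1]
  ]
}}

```text
time_s: 23.55
position: [0.5969, 0.1117, 0.1539]
tcp_rot: [[0.982, 0.187, -0.001], [0.187, -0.982, 0.0], [-0.001, -0.0, -1.0]]
force: [-0.7, 0.4, -1.3]
opening: 0.496
```

```bash
python3 - <<'E'
from h import *
s=st()
F=[]
for i in range(12):
    vision.capture('wrist');F.append(status.read_state()['force'])
print(np.mean(F,0),np.std(F,0))
c=cap('wrist','w8')
E
```

```text
time_s 23.55
position [0.5969, 0.1117, 0.1539]
tcp_rot [[0.9823, 0.1871, -0.0015], [0.1871, -0.9823, 0.0], [-0.0014, -0.0003, -1.0]]
force [-0.6956, 0.3574, -1.2876]
opening 0.4965
[-0.0326 -0.1241 -1.3427] [0.3691 0.694  0.5779]
```

View pics/w8.png

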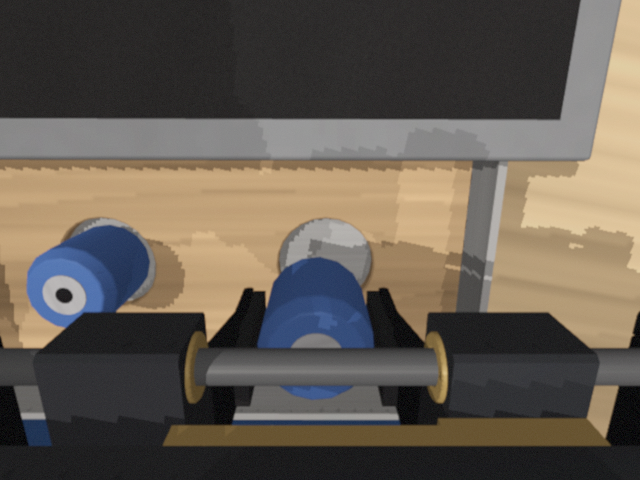

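Now -1.34 N (about 137 g): this is the lighter one. I check the pocket centre before lowering.

```bash
python3 - <<'E'
from h import *
s=st();c=cap('wrist');R=np.array(s['tcp_rot'])
for u,v in ((325,264),(279,264),(372,264)):
    p=atz(c,u,v,.096); print(p,R.T@(p-s['position'])*1000)
print(proj(c,s['position']))
E
```

```text
time_s 24.2
position [0.5975, 0.1117, 0.1546]
tcp_rot [[0.9823, 0.1871, 0.0001], [0.1871, -0.9823, 0.0], [0.0001, 0.0, -1.0]]
force [0.2938, -0.9468, -2.3168]
opening 0.5036
[0.5987 0.1068 0.096 ] [ 0.2778  5.0543 58.5821]
[0.5938 0.1325 0.096 ] [  0.2659 -21.0834  58.5819]
[0.6037 0.0806 0.096 ] [ 0.2899 31.7623 58.5823]
(np.float64(316.27572338426285), np.float64(311.9926918850014))
```

The pocket centre lies 5 mm toward tool +y, so I correct by 4–5 mm while lowering.

Emit:
{"method": "send_rows", "body": {
  "moves": [
    [0, 0.18, 0, 0, 0, 0, 1],
    [0, 0, 0.6, 0, 0, 0, 1],
    [0, 0, 0.6, 0, 0, 0, 1],
    [0, 0, 0.5, 0, 0, 0, 1],
    [0, 0, 0.15, 0, 0, 0, 1],
    [0, 0, 0.15, 0, 0, 0, 1],
    [0, 0, 0, 0, 0, 0, 1],
    [0, 0, 0, 0, 0, 0, -1],
    [0, 0, 0, 0, 0, 0, -1],
    [0, 0, 0, 0, 0, 0, -1],
    [0, 0, 0, 0, 0, 0, -1],
    [0, 0, 0, 0, 0, 0, -1]
  ]
}}

```text
time_s: 25.75
position: [0.5983, 0.1073, 0.1046]
tcp_rot: [[0.982, 0.187, 0.0], [0.187, -0.982, 0.0], [0.0, 0.0, -1.0]]
force: [-0.1, -0.4, 0.6]
opening: 0.954
```

Emit:
{"method": "send_rows", "body": {
  "moves": [
    [0, 0, -0.7, 0, 0, 0, -1],
    [0, 0, -0.8, 0, 0, 0, -1],
    [0, 0, -0.8, 0, 0, 0, -1],
    [0, 0, -0.9, 0, 0, 0, -1],
    [0, -0.9, 0, 0, 0, 0, -1],
    [0, -0.9, 0, 0, 0, 0, -1],
    [0, -1, 0, 0, 0, 0, -1],
    [0, -1, 0, 0, 0, 0, -1],
    [0, -1, 0, 0, 0, 0, -1],
    [0, 0, 0, 0, 0, 0, -1],
    [0, 0, 0, 0, 0, 0, -1]
  ]
}}

```text
time_s: 27.12
position: [0.5751, 0.2256, 0.1838]
tcp_rot: [[0.982, 0.188, -0.001], [0.188, -0.982, -0.001], [-0.002, 0.0, -1.0]]
force: [-0.4, 0.3, 0.2]
opening: 0.998
```

```bash
python3 - <<'E'
from h import *
s=st();c=cap('wrist','w9');R=np.array(s['tcp_rot']);P=cloud(c)
m=(P[...,2]>0.132)&(P[...,2]<0.144)
for x in models.masks_of('wrist','foot_a'):
    q=P[x['mask']&m]; e=cv2.minEnclosingCircle(q[:,:2].astype(np.float32)); print(x['confidence'],x['extent'],len(q),q.mean(0),e)
    p=np.array([*e[0],.103]); print('shift',R.T@(p-s['position'])/.025)
E
```

```text
time_s 27.125
position [0.5751, 0.2256, 0.1838]
tcp_rot [[0.9821, 0.1884, -0.0015], [0.1884, -0.9821, -0.0007], [-0.0016, 0.0004, -1.0]]
force [-0.446, 0.2519, 0.2261]
opening 0.9982
0.86 [273.1, 212.7, 352.6, 301.1] 4392 [0.578  0.2289 0.1371] ((0.5759486556053162, 0.2285003364086151), 0.021703366190195084)
shift [ 0.0609 -0.1107  3.2312]
0.74 [467.7, 216.8, 575.1, 304.6] 4386 [0.599  0.1106 0.137 ] ((0.5976411700248718, 0.10858423262834549), 0.0218154676258564)
shift [0.0095 4.7635 3.2334]
```

View pics/w9.png

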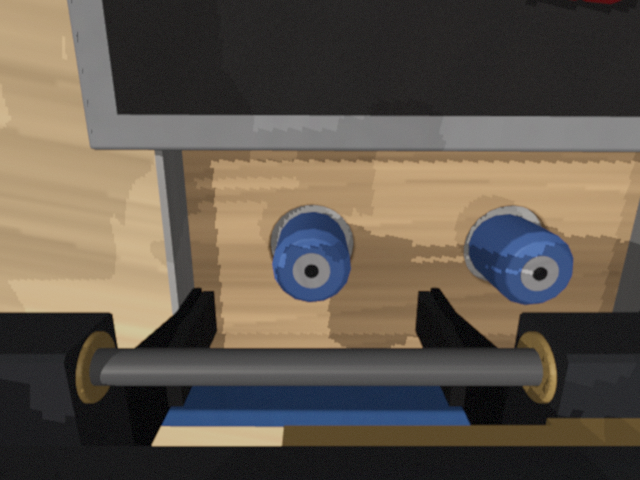

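The light foot stands upright in the right pocket, top at (540,273). Now the heavy one at (312,271).

Emit:
{"method": "send_rows", "body": {
  "moves": [
    [0.05, -0.1, 0.7, 0, 0, 0, -1],
    [0, 0, 0.7, 0, 0, 0, -1],
    [0, 0, 0.7, 0, 0, 0, -1],
    [0, 0, 0.7, 0, 0, 0, -1],
    [0, 0, 0.4, 0, 0, 0, -1],
    [0, 0, 0, 0, 0, 0, -1]
  ]
}}

```text
time_s: 27.98
position: [0.576, 0.2278, 0.1034]
tcp_rot: [[0.982, 0.187, -0.002], [0.187, -0.982, -0.0], [-0.002, -0.0, -1.0]]
force: [-0.9, -0.3, -0.8]
opening: 0.999
```

Emit:
{"method": "send_rows", "body": {
  "moves": [
    [0, 0, 0, 0, 0, 0, 1],
    [0, 0, 0, 0, 0, 0, 1],
    [0, 0, 0, 0, 0, 0, 1],
    [0, 0, 0, 0, 0, 0, 1],
    [0, 0, 0, 0, 0, 0, 1],
    [0, 0, -0.3, 0, 0, 0, 1],
    [0, 0, -0.6, 0, 0, 0, 1],
    [0, 0, -0.8, 0, 0, 0, 1],
    [0, 0, -0.8, 0, 0, 0, 1],
    [0, 0, -0.8, 0, 0, 0, 1],
    [0, 0, -0.7, 0, 0, 0, 1],
    [0, 0, 0, 0, 0, 0, 1]
  ]
}}

```text
time_s: 29.48
position: [0.5777, 0.2281, 0.2066]
tcp_rot: [[0.982, 0.187, 0.004], [0.187, -0.982, 0.001], [0.004, -0.0, -1.0]]
force: [0.5, 1.4, -4.7]
opening: 0.497
```

```bash
python3 - <<'E'
from h import *
s=st();F=[]
for i in range(8):
    vision.capture('wrist');F.append(status.read_state()['force'])
print(np.mean(F,0))
R=np.array(s['tcp_rot']);print(R.T@(np.array([.505,-.365,.13])-s['position'])/.025)
cap('wrist','w10')
E
```

```text
time_s 29.475
position [0.5777, 0.2281, 0.2066]
tcp_rot [[0.9823, 0.1872, 0.0041], [0.1872, -0.9823, 0.0008], [0.0042, -0.0001, -1.0]]
force [0.4996, 1.4446, -4.7289]
opening 0.4971
[-0.3224  0.0681 -5.0871]
[-7.3121 22.7615  3.031 ]
```

View pics/w10.png

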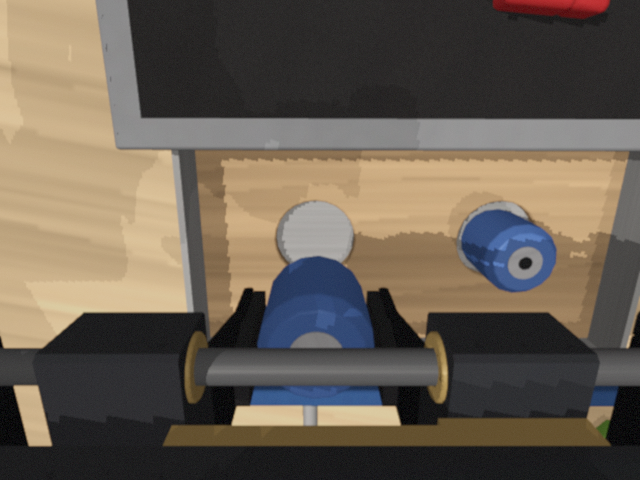

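The heavy foot is held (-5.1 N), the left pocket at (316,236) is empty, and the light foot is upright in the right pocket at (525,263). Next I carry it to the disc.

```bash
python3 - <<'E'
from h import *
s=st();R=np.array(s['tcp_rot']);print(R.T@(np.array([.505,-.365,.13])-s['position'])/.025)
E
```

```text
time_s 29.925
position [0.5763, 0.2278, 0.2039]
tcp_rot [[0.9823, 0.1871, -0.0012], [0.1871, -0.9823, -0.0002], [-0.0012, -0.0, -1.0]]
force [-0.0154, 0.4314, -4.5513]
opening 0.5036
[-7.2372 22.7602  2.9636]
```

Emit:
{"method": "send_rows", "body": {
  "moves": [
    [-0.15, 0.5, 0, 0, 0, 0, 1],
    [-0.3, 0.9, 0, 0, 0, 0, 1],
    [-0.3, 0.95, 0, 0, 0, 0, 1],
    [-0.3, 0.95, 0, 0, 0, 0, 1],
    [-0.3, 0.95, 0, 0, 0, 0, 1],
    [-0.3, 0.95, 0, 0, 0, 0, 1],
    [-0.3, 0.95, 0, 0, 0, 0, 1],
    [-0.3, 0.95, 0, 0, 0, 0, 1],
    [-0.3, 0.95, 0, 0, 0, 0, 1],
    [-0.3, 0.95, 0, 0, 0, 0, 1],
    [-0.3, 0.95, 0, 0, 0, 0, 1],
    [-0.3, 0.95, 0, 0, 0, 0, 1]
  ]
}}

```text
time_s: 31.42
position: [0.5424, -0.0576, 0.2047]
tcp_rot: [[0.982, 0.187, 0.0], [0.187, -0.982, -0.001], [-0.0, 0.001, -1.0]]
force: [-0.5, -0.2, -5.4]
opening: 0.497
```

Emit:
{"method": "send_rows", "body": {
  "moves": [
    [-0.3, 0.95, 0, 0, 0, 0, 1],
    [-0.3, 0.95, 0, 0, 0, 0, 1],
    [-0.3, 0.95, 0, 0, 0, 0, 1],
    [-0.3, 0.95, 0, 0, 0, 0, 1],
    [-0.3, 0.95, 0, 0, 0, 0, 1],
    [-0.3, 0.95, 0, 0, 0, 0, 1],
    [-0.3, 0.95, 0, 0, 0, 0, 1],
    [-0.3, 0.95, 0, 0, 0, 0, 1],
    [-0.3, 0.95, 0, 0, 0, 0, 1],
    [-0.3, 0.95, 0, 0, 0, 0, 1],
    [-0.3, 0.9, 0, 0, 0, 0, 1],
    [0, 0, 0, 0, 0, 0, 1]
  ]
}}

```text
time_s: 32.92
position: [0.5104, -0.3295, 0.2046]
tcp_rot: [[0.983, 0.185, 0.001], [0.185, -0.983, -0.001], [0.001, 0.001, -1.0]]
force: [0.3, 0.4, -3.6]
opening: 0.495
```

```bash
python3 - <<'E'
from h import *
s=st();R=np.array(s['tcp_rot']);print(R.T@(np.array([.505,-.365,.13])-s['position'])/.025)
E
```

```text
time_s 32.925
position [0.5104, -0.3295, 0.2046]
tcp_rot [[0.9828, 0.1847, 0.0008], [0.1847, -0.9828, -0.0013], [0.0005, 0.0014, -1.0]]
force [0.346, 0.3728, -3.6091]
opening 0.4953
[-0.4747  1.3525  2.9842]
```

Emit:
{"method": "send_rows", "body": {
  "moves": [
    [-0.22, 0.65, 0.3, 0, 0, 0, 1],
    [-0.22, 0.65, 0.6, 0, 0, 0, 1],
    [0, 0, 0.8, 0, 0, 0, 1],
    [0, 0, 0.7, 0, 0, 0, 1],
    [0, 0, 0.4, 0, 0, 0, 1],
    [0, 0, 0.2, 0, 0, 0, 1],
    [0, 0, 0, 0, 0, 0, 1],
    [0, 0, 0, 0, 0, 0, 1],
    [0, 0, 0, 0, 0, 0, 1]
  ]
}}

```text
time_s: 34.05
position: [0.5061, -0.3611, 0.1303]
tcp_rot: [[0.982, 0.187, 0.001], [0.187, -0.982, -0.001], [0.001, 0.001, -1.0]]
force: [-0.5, 0.3, -3.6]
opening: 0.498
```

```bash
python3 - <<'E'
from h import *
s=st();R=np.array(s['tcp_rot']);print(R.T@(np.array([.505,-.365,.13])-s['position'])/.025)
c=cap('scene','s11');t=cap('top','t11');w=cap('wrist','w11')
for n,cc in (('top',t),('scene',c)):
  P=cloud(cc)
  for k in ('drawer_handle','foot_a','base_disc','tape_roll','green_clip','red_clip'):
    for x in models.landmark_of(n,k): print(n,k,round(x['confidence'],2),np.array(x['point']).round(1),px(cc,*x['point']))
E
```

```text
time_s 34.05
position [0.5061, -0.3611, 0.1303]
tcp_rot [[0.9823, 0.1873, 0.001], [0.1873, -0.9823, -0.0011], [0.0008, 0.0012, -1.0]]
force [-0.4545, 0.2539, -3.6196]
opening 0.4978
[-0.0742  0.1466  0.0127]
top drawer_handle 0.69 [144.2 124. ] [0.749  0.1603 0.163 ]
top drawer_handle 0.68 [148.5 262.8] [0.4508 0.1464 0.1344]
top drawer_handle 0.51 [324.2 148.3] [ 0.7444 -0.2356  0.0061]
top foot_a 0.6 [273.8 301.4] [ 0.3945 -0.1565  0.7729]
top foot_a 0.56 [175.5 203.6] [0.582  0.094  0.1303]
top base_disc 0.95 [377.  244.3] [ 0.4901 -0.3283  0.2856]
top base_disc 0.87 [378.6 354.7] [ 0.2474 -0.3735  0.0112]
top base_disc 0.58 [483.2 221.3] [ 0.5719 -0.6249  0.0119]
top tape_roll 0.58 [325.5 147.2] [ 0.748  -0.2388  0.0028]
top green_clip 0.63 [271.6 300.5] [ 0.3955 -0.1546  0.778 ]
top red_clip 0.83 [146.6 123.1] [0.7479 0.1521 0.174 ]
scene drawer_handle 0.71 [446.1 205.6] [ 0.3327  0.2214 -0.0024]
scene drawer_handle 0.3 [314.5 362.1] [ 0.7549 -0.2353  0.0007]
scene foot_a 0.9 [245.4 252.8] [ 0.5256 -0.3531  0.1308]
scene base_disc 0.78 [134.3 323.8] [ 0.5923 -0.623   0.0147]
scene base_disc 0.73 [225.9 208.1] [ 0.4913 -0.3815  0.2444]
scene base_disc 0.65 [245.7 253.7] [ 0.5269 -0.3527  0.129 ]
scene base_disc 0.6 [244.9 285.3] [ 0.5269 -0.3649  0.0142]
scene tape_roll 0.83 [316.9 362.7] [ 0.7563 -0.2301 -0.0011]
scene tape_roll 0.31 [244.1 282.7] [ 0.518  -0.366   0.0134]
scene green_clip 0.59 [328.6 228.6] [ 0.3789 -0.1278  0.016 ]
scene red_clip 0.95 [502.7 288.6] [0.7445 0.1664 0.1588]
scene red_clip 0.58 [444.6 262.5] [0.6152 0.0948 0.1067]
```

View pics/s11.png

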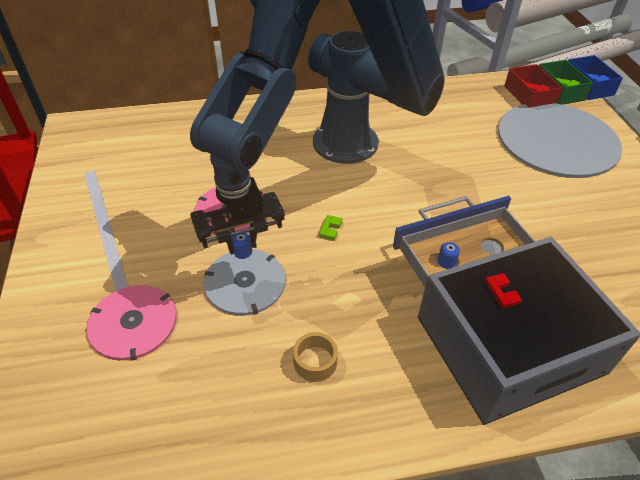

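View pics/t11.png

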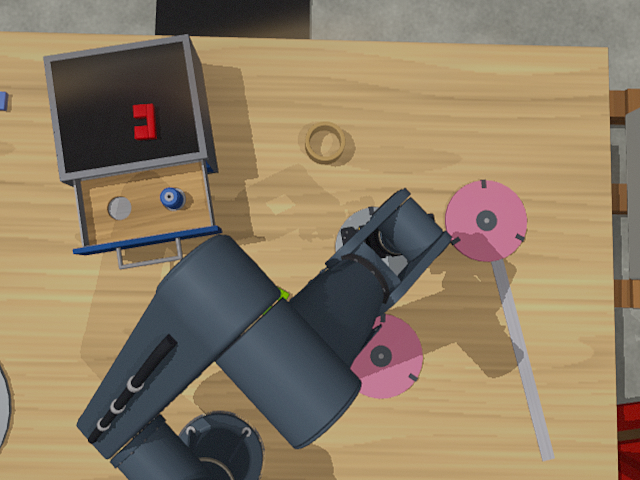

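View pics/w11.png

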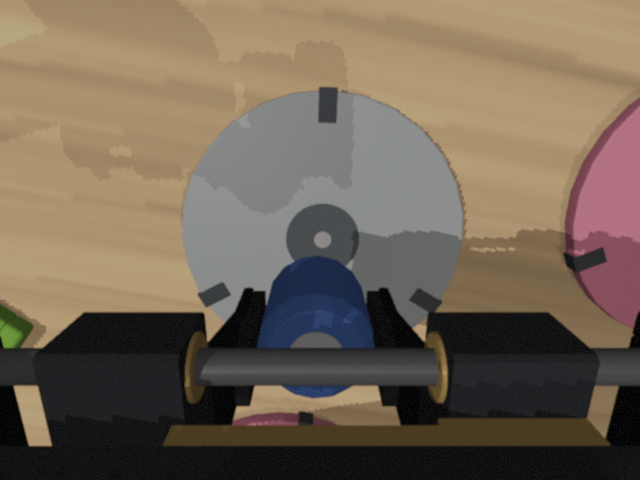

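The scene view shows the heavy foot above the grey disc's seat, the drawer open with the light foot in the right pocket at (449,255), and the clips and tape in place. Last I check centring and stillness numerically.

```bash
python3 - <<'E'
from h import *
c=cap('wrist');s=st();print('seat',atz(c,322,239,.012),px(c,322,239))
F=[];X=[]
for i in range(6):
    cap('wrist');q=status.read_state();F.append(q['force']);X.append(q['position'])
print(np.mean(F,0),np.ptp(X,0),np.abs(q['qvel']).max(),q['time_s'])
E
```

```text
time_s 34.85
position [0.5058, -0.3608, 0.1295]
tcp_rot [[0.9823, 0.1872, -0.0], [0.1872, -0.9823, 0.0], [-0.0, -0.0, -1.0]]
force [-0.0623, -0.2156, -5.7877]
opening 0.4965
seat [ 0.5037 -0.3655  0.012 ] [ 0.5038 -0.3654  0.0124]
[ 0.2151 -0.5104 -4.8684] [0. 0. 0.] 0.06985292057775555 35.15
```

Off-centre by only about 5 mm, underside about 100 mm above the disc, still, 4.9 N held. I hand in.

```bash
python3 - <<'E'
from h import *
print(bot.hand_in())
E
```

```text
the job is handed in; nothing more can be done
None
```

The job is handed in at about 35 s, with the drawer caught open and the heavier foot held over the grey disc. The hand-in gives no verdict, so this rests on my own checks.

- **Drawer:** I pulled the upper drawer about 0.153 m, past its catch. It stayed open by itself after I let go.
- **Weighing:** The foot in the left pocket pulled about 4.8 N (roughly 490 g), so it is the heavier one. I put it back. The foot in the right pocket pulled about 1.3 N (roughly 137 g). I set that one back in the right pocket and let it go.
- **Final hold:** The heavier foot is upright and still in the gripper. Its underside is about 100 mm above the disc, about 5 mm from the middle, and the force reads 4.9 N.
- **Last pictures:** The drawer is open, the light foot stands in the right pocket, the left pocket is empty, and the tape roll and both clips are where they were.

Two readings disagreed. Some network detections in the last top view were wrong because the arm covered things, for example the green clip placed at arm height. I went by the scene and wrist views instead. Single force readings also scattered by up to about 1 N, so I used averages.

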